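# Roll the slide carrier to the end stop and dock it

## Robot

A 6-joint arm with a two-finger parallel gripper is mounted at the origin on the work surface. World frame = base frame: x ahead of the robot, y to its left, z up, the work surface at z = 0. Lengths are in m, angles in rad, forces in N, time in s.
With the tool pointing down it reaches from about 0.3 to 0.825 m from the base axis. Payload 5.4 kg.
Tool frame: the origin (TCP) lies midway between the tips of the shut fingers; the grasp point (between the pads) lies 19 mm behind it; x points along the fingers, z is the direction in which the jaws open and shut, and the axes are right-handed (so a half turn about x gives the same grasp; the last joint's range is limited). The gripper opens to 92 mm and grips with 3 to 60 N. Pads are 20 mm wide; open, the fingers measure 128 mm over their backs; the gripper's body (75 mm by 189 mm) begins 69 mm behind the grasp point.
Start: joints at [1.053, 0.158, 1.597, -0, 1.386, -0.21], TCP at [0.174, 0.548, 0.178] pointing down, gripper open.
Joint ranges: [-2.91, 2.91], [-0.94, 2.29], [0.18, 2.7], [-1.29, 4.43], [0.17, 2.64], [-3, 3]. Speed limits (rad/s): [2.57, 2.57, 3.14, 3.14, 3.14, 3.14].

## Interface

Orientations are given as a unit quaternion [x, y, z, w].
In Python, from cell import arm, eyes, workorder, search_frame, sensors gives the robot as it stands. The module is installed in compiled form; this text tells all that it offers. Calls block until the motion is done:
- arm.goto(position, orientation): joint-space move of the TCP to a pose.
- arm.line_to(position, orientation=None, v=0.15, guard=None): straight line of the TCP; orientation=None keeps the orientation; v is the mean speed in m/s. With guard (N) it stops when the force on the tool has changed by that much, and returns True; else False.
- arm.set_joints(angles): joint-space move.
- arm.gripper_to(opening, grasp_force=None): finger opening in m; grasp_force is the grip in N (None keeps the last); returns when the fingers have stopped.
- arm.wait(seconds).
- arm.solve_ik(position, orientation): joint angles nearest the present ones, or None.
- eyes.read_camera(name): name is "side" or "top"; returns a dict with "color" (420x560x3 uint8, red, green, blue), "range_z" (420x560 float32, m along the optical axis (not along the pixel's ray), 0 where there is no reading), "mtx" (3x3 intrinsics, pixels), "rvec" (rotation vector, rad) and "tvec" (3), from world to camera coordinates, as OpenCV has them. Camera axes: x right, y down, z forward; pixel columns grow to the right and rows downward; lengths in m; the calibration is good to about 2 mm. A picture is of the moment at which its call begins.
A pose or a line that the arm cannot do raises arm.MotionError and nothing moves.
- workorder.hand_in(): hands the job in, once; it reports no verdict.
Trained networks look in the newest picture that a camera, given by its name, has taken for a name from the list of things; names that differ only in an ending like _2 or _b are one class to them, and where a whole thing is asked for, a point or a joint stands for the part that bears it (a point fixed in the world has none). Each returns a list of dicts, best first, with "conf" (0 to 1); they miss things now and then, are a little off and sometimes report something else, mostly with a low value. They report only what shows in the picture. A call takes as long as a camera call. They do not tell look-alikes from the thing itself.
- search_frame(camera, query): "at" ([column, row] in pixels, amid what is visible of it).
Readings, each from a call of its own:
- sensors.current_time(): time.
- sensors.current_q(): joint angles.
- sensors.current_joint_vel(): joint speeds.
- sensors.current_tau(): joint torques, N m.
- sensors.current_tcp_pos(): TCP position.
- sensors.current_tcp_rot(): TCP orientation.
- sensors.current_wrist_force(): force on the tool from outside, world axes, zero at the start.
- sensors.current_moment(): the same for the moment, N m.
- sensors.current_grip_width(): finger opening in m.
Only numpy, scipy, OpenCV 4.12 (cv2) and the standard library are available. Lean on these libraries where they do the work, as an engineer would, in place of code of your own. Each camera call takes 0.05 s, during which the arm holds its last target. There are 200 camera calls.

## Task

Gently push the slide carrier along the rollers until it rests against the end stop, leaving its handle alone until it is there. Then lift it off by the handle and lower it, without dropping it, over the two pins of the docking base until its plate lies flush, either way round, and let go. Leave the other things on the bench where they are.

Things in the scene. Friction and masses are not known exactly. Their poses are not given: they have to be found in the camera images.
- carrier: loose slide carrier, about 0.5 kg: aluminium plate 170 (x) x 100 (y) x 6 mm, on its middle a closed grey box 100 x 80 mm whose top is 61 mm above the plate's underside, with a handle on top. Plate tabs stand out 35 mm beyond the box at both x ends, each with a 13 mm through hole 68 mm from the centre. Origin: centre of the plate's underside; x along its length and the track, z up. Same both ways round
- carrier_handle: black bar handle of the carrier, fixed to it: bar 78 (x) x 14 (y) x 16 (z) mm, along the carrier's length, on two posts 68 mm apart. Origin: centre of the bar, 87 mm above the plate's underside; its underside stands 18 mm clear of the box's top
- track: fixed track, 440 (x) x 128 mm, 14 free steel rollers, roller tops at 60 mm height, side rails 104 mm apart inside, 70 mm high. From local x -220 to +20 mm dark lips (underside 71, top 75 mm high) reach 9 mm inward over the plate's edges, so the carrier can be lifted only at the stop. Origin: track centre at table height; x: travel direction, to the stop
- stop (a point): middle of the end stop's face at roller-top height, 210 mm along the track's x from its origin; the stop is a dark cross plate whose top is 82 mm above the table. With the carrier against it the carrier's origin is 85 mm before this point. Axes as the track's
- dock_seat (a point): centre of the top of the docking base, a fixed low white block 200 (x) x 116 (y) mm with dark top 182 x 104 mm, 40 mm above the table. Two upright steel pins, 8 mm diameter, 24 mm tall (top 8 mm tapered), stand on it 68 mm from this point along +x and -x. z: up
- counter: grey key counter, 110 x 60 x 38 mm; bystander, loose. Origin: centre of its underside
- stain: amber bottle, 56 mm across, 120 mm tall; bystander, loose. Origin: centre of its underside
- tube_rack: white rack of 12 tubes, 200 x 80 x 92 mm; bystander, loose. Origin: centre of its underside
- marker: black pen with a white cap, 130 mm long, lying; bystander, loose. Origin: centre of its underside
- slide_box: closed grey box without plate or handle, 100 x 80 x 34 mm; bystander, loose. Origin: centre of its underside
- dishes: stack of three round dishes, 90 mm across, 45 mm tall; bystander, loose. Origin: centre of its underside
- glove_carton: cardboard carton, 130 x 80 x 75 mm; bystander, loose. Origin: centre of its underside
Things that resemble listed ones, but are neither listed nor needed, are in the scene too. What is shaped like the carrier but orange or yellow is not meant.

How it is judged:
By the outcome, as a careful person would: the job done as asked, in the order asked, and still so for the second after the job is handed in, with the robot touching nothing.
It also fails if it takes over 58 s, if anything falls off the work surface, if the arm or the gripper's body presses on something with over 40 N, if the wrist force passes 120 N, or if a joint passes its speed limit or range.

## Working session

There is one attempt and no reset: what is moved stays moved. The work goes in short steps, each a Python script; the robot and the scene stay as the last script left them, time stands still between calls to the robot, and variables do not carry over. Pictures are saved under pics/ and viewed, about 8 in all and at most 12, crops included, and the job is handed in when it is done.

```bash
mkdir -p pics
cat > h.py <<'E'
import numpy as np, cv2
from cell import arm, eyes, workorder, search_frame, sensors
def cloud(c):
    R=cv2.Rodrigues(np.array(c["rvec"],float))[0]; t=np.array(c["tvec"],float).ravel(); K=np.array(c["mtx"])
    z=c["range_z"]; v,u=np.indices(z.shape)
    P=np.stack([(u-K[0,2])/K[0,0]*z,(v-K[1,2])/K[1,1]*z,z],-1)
    W=(P-t)@R; W[z==0]=np.nan
    return W
def save(c,n): cv2.imwrite('pics/'+n,c["color"][:,:,::-1])
E
python3 - <<'E'
from h import *
for n in("top","side"):
    c=eyes.read_camera(n); save(c,n+'0.png'); W=cloud(c); np.savez('/tmp/'+n,W=W,color=c["color"])
    for q in("carrier","carrier_handle","track","stop","dock_seat","slide_box"):
        for d in search_frame(n,q)[:3]:
            u,v=map(int,d["at"]); print(n,q,round(d["conf"],2),u,v,W[v,u].round(3))
print(sensors.current_time(), sensors.current_tcp_rot())
E
```

```text
top carrier 0.93 299 213 [ 0.507 -0.176  0.121]
top carrier 0.69 449 195 [ 0.568 -0.6    0.065]
top carrier 0.64 248 205 [ 0.534 -0.036  0.066]
top carrier_handle 0.75 458 191 [ 0.576 -0.617  0.091]
top carrier_handle 0.57 302 208 [ 0.517 -0.182  0.157]
top carrier_handle 0.53 170 296 [0.283 0.166 0.099]
top track 0.78 247 207 [ 0.529 -0.033  0.061]
top stop 0.85 247 211 [ 0.518 -0.033  0.058]
top stop 0.43 172 139 [0.724 0.186 0.046]
top dock_seat 0.56 111 222 [0.485 0.352 0.038]
top slide_box 0.56 339 269 [ 0.358 -0.294  0.032]
side carrier 0.92 160 214 [0.274 0.133 0.051]
side carrier 0.9 287 230 [ 0.492 -0.21   0.124]
side carrier 0.76 413 354 [ 0.524 -0.651  0.061]
side carrier_handle 0.63 417 332 [ 0.546 -0.633  0.098]
side carrier_handle 0.55 292 212 [ 0.55  -0.148  0.124]
side track 0.73 264 234 [ 0.464 -0.142  0.079]
side track 0.46 311 187 [0.727 0.005 0.067]
side stop 0.72 264 232 [ 0.469 -0.134  0.079]
side dock_seat 0.61 194 170 [0.476 0.331 0.043]
side slide_box 0.63 258 296 [ 0.349 -0.301  0.035]
0.7 [-0.41743301  0.57071323  0.4174427   0.57076937]
```

View pics/top0.png

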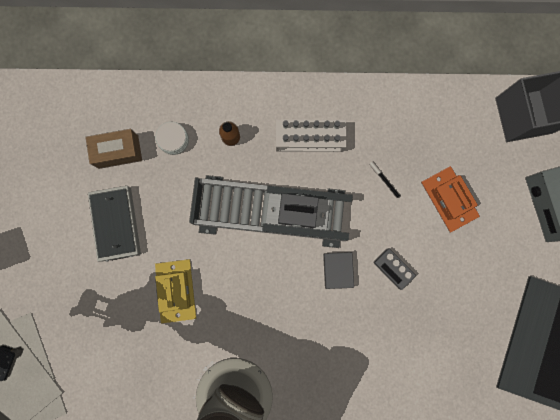

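View pics/side0.png

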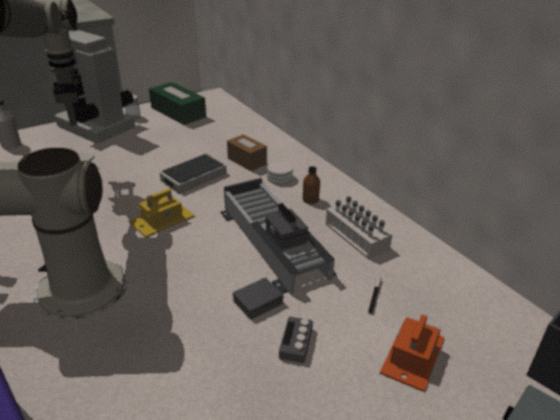

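The top view shows the grey carrier on the track at (299,210) and the stop at the left end, near (195,203). The dock is at (115,223) with its long side vertical in the picture. The yellow (175,290) and orange (450,198) carriers are decoys. The side view agrees. Next I'll fit the poses from depth.

```bash
cat >> h.py <<'E'
def rect(W,lo,hi,zl,zh,pc=None):
    m=(W[...,2]>zl)&(W[...,2]<zh)&(W[...,0]>lo[0])&(W[...,0]<hi[0])&(W[...,1]>lo[1])&(W[...,1]<hi[1])
    p=W[m]; (c,s,a)=cv2.minAreaRect((p[:,:2]*1000).astype(np.float32))
    if s[0]<s[1]: s=s[::-1]; a+=90
    return len(p),np.round(c,1),np.round(s,1),round(a%180,2),np.median(p[:,2]).round(4)
E
python3 - <<'E'
from h import *
for n in("top","side"):
    W=np.load(f'/tmp/{n}.npz')["W"]
    lo,hi=(.38,-.36),(.66,.18)
    for nm,a in dict(track=(lo,hi,.064,.090),rail=(lo,hi,.066,.078),stop=((.4,.08),(.66,.18),.0785,.088),boxtop=(lo,hi,.116,.127),handle=(lo,hi,.146,.165),
      dock=((.35,.26),(.62,.44),.033,.047),pins=((.35,.26),(.62,.44),.049,.075)).items():
        try: print(n,nm,*rect(W,*a))
        except Exception as e: print(n,nm,'none')
    m=(W[...,2]>.049)&(W[...,2]<.07)&(W[...,0]>.35)&(W[...,0]<.62)&(W[...,1]>.26)&(W[...,1]<.44)
    print(np.c_[np.argwhere(m)[:,::-1],W[m].round(4)])
im=np.load('/tmp/top.npz')["color"][165:275,80:380]
im2=np.load('/tmp/side.npz')["color"][140:290,150:350]
a=cv2.resize(im,None,fx=2.66,fy=2.66,interpolation=cv2.INTER_CUBIC)
b=cv2.resize(im2,(373,280),interpolation=cv2.INTER_CUBIC)
o=np.zeros((a.shape[0]+280,a.shape[1],3),np.uint8);o[:a.shape[0]]=a;o[a.shape[0]:,:373]=b
cv2.imwrite('pics/crop1.png',o[:,:,::-1])
E
```

```text
top track 2885 [ 524.3 -100. ] [442.7 128.8] 84.24 0.0727
top rail 2089 [ 524.3 -100. ] [442.7 128.7] 84.26 0.0722
top stop 183 [546.  113.1] [127.3  12.7] 174.08 0.0826
top boxtop 884 [ 516.2 -173.5] [99.7 80.3] 83.72 0.1218
top handle 164 [ 516.3 -173.2] [76.9 14.1] 83.47 0.1558
top dock 2732 [482.1 348.9] [201.7 118.3] 10.99 0.0398
top pins 21 [484.8 340.6] [142.7  23.7] 11.78 0.0571
[[1.060e+02 1.970e+02 5.531e-01 3.628e-01 5.830e-02]
 [1.050e+02 1.980e+02 5.491e-01 3.624e-01 6.710e-02]
 [1.060e+02 1.980e+02 5.496e-01 3.611e-01 6.280e-02]
 [1.070e+02 1.980e+02 5.505e-01 3.605e-01 5.650e-02]
 [1.080e+02 1.980e+02 5.514e-01 3.600e-01 4.950e-02]
 [1.050e+02 1.990e+02 5.476e-01 3.658e-01 5.690e-02]
 [1.060e+02 1.990e+02 5.472e-01 3.618e-01 6.030e-02]
 [1.070e+02 1.990e+02 5.477e-01 3.604e-01 5.630e-02]
 [1.080e+02 1.990e+02 5.485e-01 3.597e-01 5.010e-02]
 [1.100e+02 2.180e+02 4.949e-01 3.519e-01 4.920e-02]
 [1.210e+02 2.390e+02 4.362e-01 3.183e-01 4.970e-02]
 [1.130e+02 2.450e+02 4.190e-01 3.373e-01 5.760e-02]
 [1.140e+02 2.450e+02 4.192e-01 3.358e-01 5.360e-02]
 [1.120e+02 2.460e+02
[... 1635 characters left out ...]
6.440e-02]
 [1.750e+02 1.690e+02 4.154e-01 3.455e-01 5.750e-02]
 [1.760e+02 1.690e+02 4.146e-01 3.343e-01 6.320e-02]
 [1.770e+02 1.690e+02 4.204e-01 3.403e-01 5.860e-02]
 [1.910e+02 1.690e+02 4.664e-01 3.320e-01 4.900e-02]
 [1.750e+02 1.700e+02 4.133e-01 3.409e-01 5.660e-02]
 [1.760e+02 1.700e+02 4.145e-01 3.349e-01 5.920e-02]
 [1.770e+02 1.700e+02 4.197e-01 3.395e-01 5.540e-02]
 [1.750e+02 1.710e+02 4.130e-01 3.411e-01 5.270e-02]
 [1.760e+02 1.710e+02 4.127e-01 3.313e-01 5.770e-02]
 [1.770e+02 1.710e+02 4.199e-01 3.410e-01 5.070e-02]
 [1.760e+02 1.720e+02 4.144e-01 3.367e-01 5.060e-02]
 [1.770e+02 1.720e+02 4.169e-01 3.341e-01 5.120e-02]
 [1.720e+02 1.760e+02 3.931e-01 3.205e-01 4.990e-02]]
```

View pics/crop1.png

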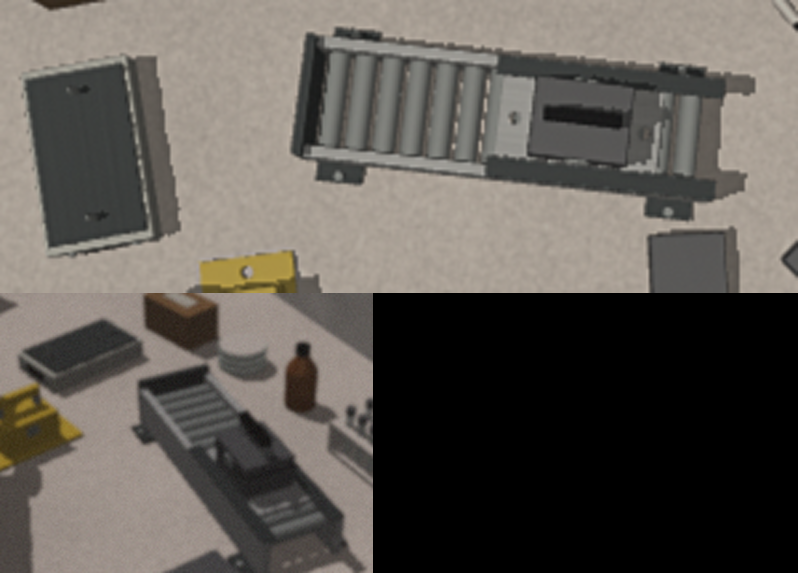

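The measurements agree with the given sizes: track 442 x 129, box top at 0.122, handle top at 0.156, and dock centre and pins consistent at 11°. Now the push, with shut fingers on the box's rear face and clear of the handle.

```bash
cat >> h.py <<'E'
from scipy.spatial.transform import Rotation as Ro
A=np.radians(84.25); T0=np.array([.5243,-.1000]); D=np.array([np.cos(A),np.sin(A)])
def tr(s,z,lat=0): return [*(T0+s*D+lat*np.array([-D[1],D[0]])),z]
def quat(a,flip=1):  # tool down, jaws across direction a (rad)
    x=np.array([0,0,-1.]); zt=flip*np.array([-np.sin(a),np.cos(a),0]); return Ro.from_matrix(np.c_[x,np.cross(zt,x),zt]).as_quat()
E
python3 - <<'E'
from h import *
q0=sensors.current_q()
for f in(1,-1):
    for nm,p,a in(("push",tr(-.165,.25),A),("grasp",tr(.125,.128),A),("dock",[.4821,.3489,.108],np.radians(11))):
        s=arm.solve_ik(p,quat(a,f)); print(f,nm,None if s is None else np.round(s,2))
def pick(p,a): 
    c=[(abs(s[5]),f) for f in(1,-1) if (s:=arm.solve_ik(p,quat(a,f))) is not None]; return min(c)[1]
f=pick(tr(-.165,.25),A); Q=quat(A,f)
arm.gripper_to(0.0)
p=list(sensors.current_tcp_pos()); p[2]=.25; arm.line_to(p,v=.15)
arm.goto(tr(-.165,.25),Q)
print(arm.line_to(tr(-.165,.092),v=.12,guard=8), sensors.current_tcp_pos(), sensors.current_wrist_force(), sensors.current_time())
print(arm.line_to(tr(.045,.092),v=.06,guard=10), sensors.current_tcp_pos(), sensors.current_wrist_force(), sensors.current_time())
c=eyes.read_camera("top"); save(c,"push1.png"); W=cloud(c)
print(rect(W,(.38,-.36),(.66,.18),.116,.127))
E
```

```text
1 push [-0.69  0.11  1.51 -0.    1.52  2.55]
1 grasp None
1 dock [ 0.42  0.27  1.61 -0.    1.26 -1.34]
-1 push [-0.69  0.11  1.51 -0.    1.52 -0.59]
-1 grasp [-0.18  0.11  1.76 -0.    1.28 -0.08]
-1 dock [ 0.42  0.27  1.61 -0.    1.26  1.8 ]
False [ 0.50833897 -0.26465447  0.09293416] [ 0.22910307 -0.75348162 -0.07531156] 7.2167
False [ 0.52883024 -0.05529525  0.09201543] [0.34752099 0.61023802 0.24829692] 10.8667
(284, array([510.6,  -4.8]), array([99.4, 35.5]), 84.16, np.float64(0.1217))
```

View pics/push1.png

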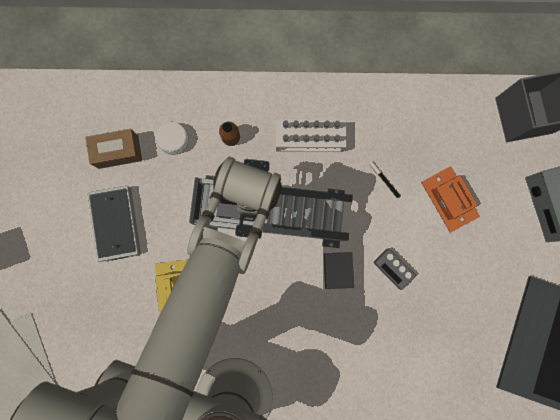

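The picture shows the arm over the carrier, which has moved close to the stop at about (195,203); nothing else has moved. I'll finish the push slowly with a guard.

Run:
```python
from h import *
print(arm.line_to(tr(.085,.092),v=.025,guard=5), (sensors.current_tcp_pos()[:2]-T0)@D, sensors.current_wrist_force(), sensors.current_time())
Q=sensors.current_tcp_rot()
arm.line_to(tr(.0,.092),v=.12)   # back off
arm.line_to(tr(.0,.25),v=.2)
arm.goto(tr(-.17,.25),Q)
c=eyes.read_camera("top"); save(c,"push2.png"); W=cloud(c)
lo,hi=(.38,-.10),(.66,.18)
for z in((.116,.127),(.146,.165)):
    r=rect(W,lo,hi,*z); d=r[1]/1000-T0; print(r, 's',d@D,'lat',d@np.array([-D[1],D[0]]))
s=eyes.read_camera("side"); W=cloud(s); 
for z in((.116,.127),(.146,.165)):
    r=rect(W,lo,hi,*z); d=r[1]/1000-T0; print(r, 's',d@D,'lat',d@np.array([-D[1],D[0]]))
print(sensors.current_time())
im=np.hstack([c["color"][150:270,150:380],s["color"][150:270,180:350]])
cv2.imwrite('pics/push2.png',cv2.resize(im,None,fx=2,fy=2)[:,:,::-1])
```

```text
True 0.07538763679059023 [ 0.35288234 -1.44773143  1.39109456] 12.0583
(875, array([537.2,  22.8]), array([100.3,  81.8]), 83.92, np.float64(0.1216)) s 0.12347456003600775 lat -0.0005319999194738113
(167, array([536.6,  23.1]), array([77.5, 15.2]), 83.71, np.float64(0.1555)) s 0.12371293775451579 lat 9.503760996029377e-05
(423, array([534.2,  25. ]), array([110. ,  84.3]), 83.33, np.float64(0.1236)) s 0.12536292659132353 lat 0.002673319370825494
(114, array([534.2,  24.8]), array([87.8, 16.2]), 83.29, np.float64(0.1568)) s 0.12516393288767336 lat 0.0026532817585030793
14.5917
```

View pics/push2.png

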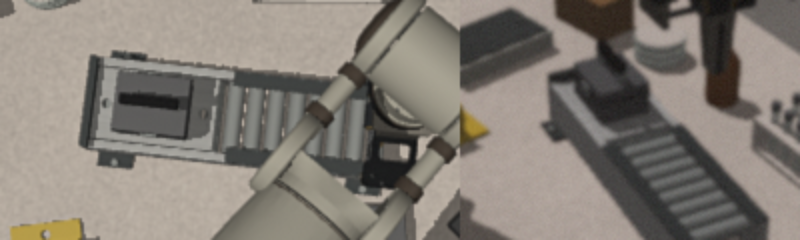

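The carrier is at the stop with s≈0.124 (nominal 0.125). However, the contact TCP at s=0.075 leaves no room for the finger's half width, so I'll check where the fingertips are in the cameras before grasping.

Run:
```python
from h import *
Q=sensors.current_tcp_rot(); print(Ro.from_quat(Q).as_matrix().round(3))
arm.goto(tr(.125,.20),Q)
p=np.array(sensors.current_tcp_pos()); print(p, sensors.current_time())
L=np.array([-D[1],D[0]])
for n in("side","top"):
    c=eyes.read_camera(n); W=cloud(c)
    m=(np.abs(W[...,:2]-p[:2]).max(-1)<.05)&(W[...,2]>p[2]-.02)&(W[...,2]<p[2]+.05)
    q=W[m]; 
    if len(q)<5: print(n,len(q)); continue
    s=(q[:,:2]-p[:2])@D; l=(q[:,:2]-p[:2])@L
    print(n,len(q),'s',np.percentile(s,[2,50,98]).round(4),'lat',np.percentile(l,[2,50,98]).round(4),'zmin',q[:,2].min().round(4))
    if n=="side":
        K=np.array(c["mtx"]); uv=cv2.projectPoints(np.array([p,p+[*(.02*D),0],p-[*(.02*D),0]]),np.array(c["rvec"]),np.array(c["tvec"]),K,None)[0].reshape(-1,2); print(uv)
        u,v=uv[0].astype(int); im=c["color"][v-60:v+60,u-80:u+80].copy()
        im=cv2.resize(im,None,fx=4,fy=4,interpolation=cv2.INTER_CUBIC)
        for w in uv: cv2.circle(im,tuple(int(t) for t in (w-[u-80,v-60])*4),4,(255,0,0),-1)
        cv2.imwrite('pics/tip.png',im[:,:,::-1])
```

```text
[[ 0.     0.097  0.995]
 [-0.001  0.995 -0.097]
 [-1.    -0.001  0.001]]
[0.53718549 0.02360793 0.2003932 ] 15.7417
side 28 s [-0.0117 -0.0074  0.0096] lat [-0.0098  0.0031  0.0137] zmin 0.2397
[[255.61695541 162.44336448]
 [252.69028016 159.3950849 ]
 [258.60032817 165.55069736]]
top 0
```

View pics/tip.png

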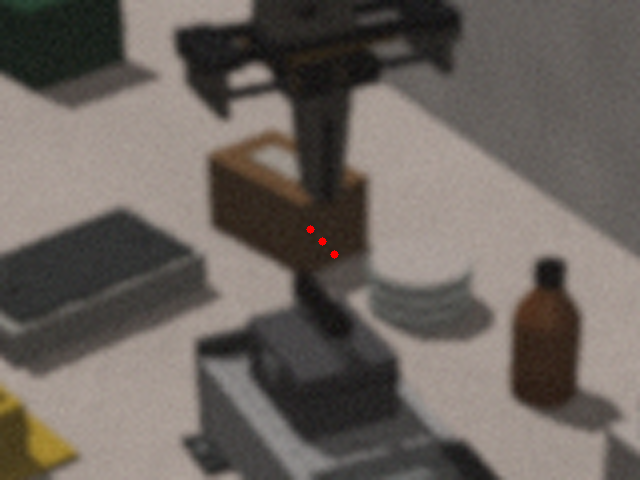

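The visible fingertip ends at (318,200) in the crop. The reported TCP projects to (322,242), about 33 mm lower. If the tips really are that short, the push touched the end of the handle rather than the box. I'll settle it by probing the bare bench gently, with the fingers shut and then open.

Run:
```python
from h import *
Q=sensors.current_tcp_rot()
print('w',sensors.current_grip_width())
arm.goto([.36,0,.10],Q)
def probe(z0):
    arm.line_to([.36,0,z0],v=.15)
    g=arm.line_to([.36,0,-.01],v=.03,guard=4)
    print(g,sensors.current_tcp_pos(),sensors.current_wrist_force(),sensors.current_grip_width(),sensors.current_time())
def look(n):
    p=np.array(sensors.current_tcp_pos())
    for cam in("side","top"):
        c=eyes.read_camera(cam); W=cloud(c)
        m=(np.abs(W[...,:2]-p[:2]).max(-1)<.07)&(W[...,2]>.015)&(W[...,2]<p[2]+.12)
        q=W[m]; 
        if cam=="side":
          print(cam,len(q),np.sort(q[:,2])[:8].round(3))
          uv=cv2.projectPoints(p[None],np.array(c["rvec"]),np.array(c["tvec"]),np.array(c["mtx"]),None)[0].ravel(); u,v=uv.astype(int)
          im=c["color"][v-50:v+50,u-65:u+65].copy(); im=cv2.resize(im,None,fx=3,fy=3); cv2.circle(im,(65*3,150),3,(255,0,0),-1); return im
a=look(1); probe(.05); arm.line_to([.36,0,.05],v=.15)
arm.gripper_to(.05); b=look(2); print('w',sensors.current_grip_width(),sensors.current_time())
cv2.imwrite('pics/tip2.png',np.hstack([a,b])[:,:,::-1])
```

```text
w 0.0005047219187612963
side 323 [0.138 0.14  0.14  0.141 0.143 0.143 0.143 0.145]
False [ 3.60125655e-01 -3.86148193e-05 -9.88705943e-03] [ 0.3356823   0.68016453 -0.18043238] 0.0005303203109405228 19.3583
side 342 [0.086 0.087 0.088 0.089 0.09  0.091 0.091 0.091]
w 0.04986287856821285 20.8083
```

View pics/tip2.png

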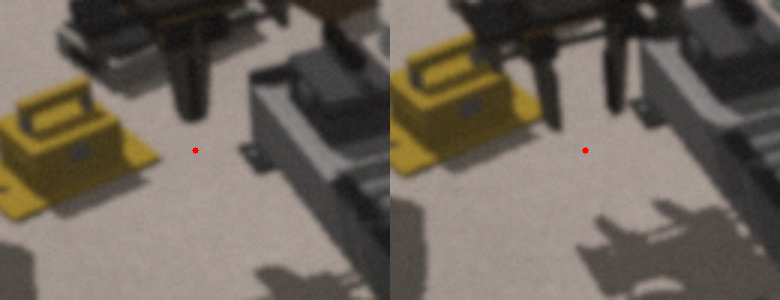

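Confirmed: with the reported TCP at z=-0.010 there was no bench contact, and the images show the tips about 35 mm above it. I'll measure the offset exactly by contact.

Run:
```python
from h import *
arm.line_to([.36,0,-.015],v=.15)
g=arm.line_to([.36,0,-.06],v=.025,guard=4)
print(g,sensors.current_tcp_pos(),sensors.current_wrist_force(),sensors.current_time())
arm.line_to([.36,0,.10],v=.2); print(sensors.current_time())
```

```text
True [ 3.59988922e-01 -1.73956622e-05 -3.58342942e-02] [-0.13771509  0.20668213  6.78288863] 22.35
23.1833
```

```bash
cat >> h.py <<'E'
OFF=.0355   # real tips sit this far above the reported TCP
B=np.radians(11.1); S=np.array([.4821,.3489])
QG=quat(A,-1); QD=quat(B,1)
E
python3 - <<'E'
from h import *
g=.128-OFF
arm.goto(tr(.1245,.16),QG)
print(arm.line_to(tr(.1245,g),v=.08,guard=6),sensors.current_tcp_pos())
arm.gripper_to(0.0,40); print('w',sensors.current_grip_width(),sensors.current_wrist_force())
arm.line_to(tr(.1245,g+.02),v=.04); print(sensors.current_wrist_force())
arm.line_to(tr(.1245,g+.10),v=.12)
arm.goto([*S,g-.02+.10],QD)
arm.line_to([*S,g-.02+.045],v=.1)
print('w',sensors.current_grip_width(),sensors.current_wrist_force(),sensors.current_tcp_pos(),sensors.current_time())
for n in("top","side"):
    c=eyes.read_camera(n); W=cloud(c); np.savez('/tmp/h'+n,W=W,color=c["color"])
    lo,hi=(.34,.25),(.63,.45)
    for z in((.083,.096),(.136,.152),(.17,.185)):
        try: print(n,z,rect(W,lo,hi,*z))
        except Exception: print(n,z,'-')
    save(c,'x.png')
a=np.load('/tmp/htop.npz')["color"][150:290,60:200]; b=np.load('/tmp/hside.npz')["color"][80:220,120:260]
cv2.imwrite('pics/held.png',cv2.resize(np.hstack([a,b]),None,fx=2.8,fy=2.8,interpolation=cv2.INTER_CUBIC)[:,:,::-1])
E
```

```text
False [0.53732878 0.02378844 0.09309391]
w 0.013577957574204054 [-1.65330364  0.08752114  2.10402902]
[-0.12989513  0.59620055 -4.96749918]
w 0.013911218142707606 [ 0.90868044  0.92148657 -4.16750642] [0.48261628 0.34895012 0.11805326] 29.0
top (0.083, 0.096) (837, array([482.6, 347.1]), array([171. , 101.8]), 10.6, np.float64(0.0915))
top (0.136, 0.152) (433, array([476.1, 345.6]), array([88.7, 82.8]), 11.97, np.float64(0.1465))
top (0.17, 0.185) (50, array([469.4, 338.3]), array([51.2, 14.6]), 171.94, np.float64(0.1797))
side (0.083, 0.096) (252, array([484.8, 346.5]), array([176.8, 103.5]), 8.95, np.float64(0.0938))
side (0.136, 0.152) (319, array([479.9, 345.4]), array([101.9,  93. ]), 14.12, np.float64(0.1484))
side (0.17, 0.185) (107, array([480.5, 344.5]), array([68. , 54.3]), 158.61, np.float64(0.1804))
```

View pics/held.png

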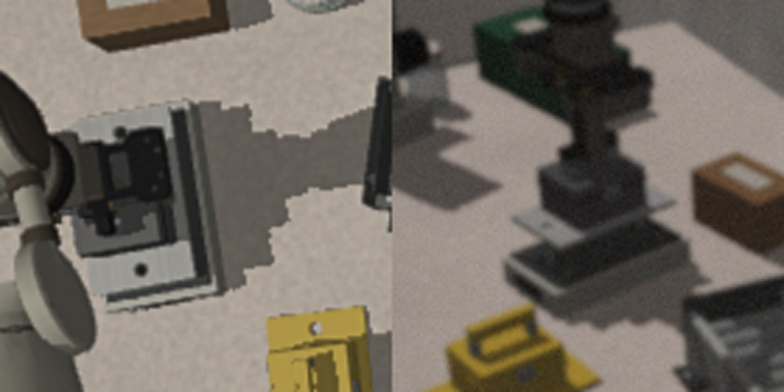

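The carrier is held level, with the plate top at 0.0915 (0.091 expected). The holes show at about (110,246) and (103,197) in the full top frame. I'll cross-check with the hole centres before lowering.

Run:
```python
from h import *
c=eyes.read_camera("top"); R=cv2.Rodrigues(np.array(c["rvec"],float))[0]; t=np.array(c["tvec"],float).ravel(); K=np.array(c["mtx"]); C=-R.T@t
def ray(u,v,z): d=R.T@np.linalg.inv(K)@[u,v,1]; return (C+d*(z-C[2])/d[2])[:2]
g=c["color"].mean(-1); H=[]
for u,v in((110.4,246.1),(102.9,197.1)):
    u0,v0=int(round(u)),int(round(v)); w=g[v0-4:v0+5,u0-4:u0+5]; print(w.astype(int))
    wt=np.clip(np.percentile(w,60)*.85-w,0,None); yy,xx=np.indices(w.shape)
    wt[(yy-4)**2+(xx-4)**2>12]=0
    p=(u0-4+(wt*xx).sum()/wt.sum(),v0-4+(wt*yy).sum()/wt.sum()); H.append(ray(*p,.0885)); print(np.round(p,2),H[-1].round(4))
H=np.array(H); print(H.mean(0),np.linalg.norm(H[1]-H[0]),np.degrees(np.arctan2(*(H[1]-H[0])[::-1])))
print('pins guess mean', (np.array([.5485,.3618])+[.4155,.336])/2)
```

```text
[[153 153 156 154 155 156 154 151 152]
 [153 153 155 143 127 150 156 154 153]
 [154 143 110  80  60  82 144 155 153]
 [155 133  75  37  27  38 102 151 153]
 [155 127  64  30  25  30  86 151 154]
 [154 127  77  39  30  51 112 152 152]
 [154 150 134  98  86 127 149 155 151]
 [152 154 153 149 146 154 157 153 153]
 [151 154 154 156 155 157 159 155 154]]
[109.81 245.82] [0.4156 0.3358]
[[144 144 146 146 147 144 142 144 145]
 [146 144 135 126 131 141 144 146 148]
 [147 131 100  72  67  99 144 149 150]
 [148 110  61  37  32  56 118 104  78]
 [148  93  46  29  30  38  69  48  27]
 [150 119  69  42  42  55  53  27  19]
 [154 145 110  94  89  84  43  23  22]
 [132 107  91  78  53  45  26  22  21]
 [ 63  48  42  38  25  23  22  23  25]]
[103.34 197.44] [0.5478 0.3596]
[0.48173711 0.34768751] 0.13432570861951673 10.23221639603888
pins guess mean [0.482  0.3489]
```

Run:
```python
from h import *
z0=.128-OFF-.02; P=S+[-.0003,.0009]; Q=quat(B+np.radians(.4),1)
arm.line_to([*P,z0+.04],Q,v=.05)
a=arm.line_to([*P,z0+.008],v=.03,guard=6); print(a,sensors.current_tcp_pos(),sensors.current_wrist_force(),sensors.current_time())
if not a:
    b=arm.line_to([*P,z0-.003],v=.01,guard=4); print(b,sensors.current_tcp_pos()[2]-z0,sensors.current_wrist_force(),sensors.current_moment(),sensors.current_grip_width(),sensors.current_time())
```

```text
False [0.48187289 0.34979678 0.08064835] [ 0.93018745 -0.40916732 -4.30444959] 30.6167
True 0.00011012440873263418 [ 1.0065031  -0.79712562  6.22479749] [ 0.00012319  0.0735535  -0.02605245] 0.01371229443964521 31.3917
```

The carrier is over the pins, with bottom contact within 0.1 mm of the predicted seat height. Release, retreat and check.

Run:
```python
from h import *
arm.gripper_to(.05)
p=np.array(sensors.current_tcp_pos()); arm.line_to([p[0],p[1],p[2]+.12],v=.12)
Q=sensors.current_tcp_rot()
arm.goto([.40,.05,.28],QG); arm.wait(.3)
lo,hi=(.34,.25),(.63,.45)
for n in("top","side"):
    c=eyes.read_camera(n); W=cloud(c)
    save(c,'fin_%s.png'%n)
    for z in((.041,.052),(.096,.107),(.126,.142)): print(n,z,rect(W,lo,hi,*z))
    if n=="top":
        W0=np.load('/tmp/top.npz')["W"]
        for nm,l,h_,zl,zh in(("slide",(.30,-.36),(.42,-.24),.027,.045),("carton",(.62,.28),(.78,.45),.065,.085),("dishes",(.65,.13),(.8,.25),.038,.05),("rack",(.68,-.3),(.8,-.1),.05,.11),("yellow",(.2,.08),(.4,.24),.02,.11),("stain",(.68,-.0),(.8,.09),.05,.13)):
            try: print(nm,rect(W0,l,h_,zl,zh)[1:4],rect(W,l,h_,zl,zh)[1:4])
            except Exception as e: print(nm,'-')
print(sensors.current_time())
a=cv2.imread('pics/fin_top.png'); b=cv2.imread('pics/fin_side.png')[120:240,120:280]
o=cv2.resize(a,(520,390)); b=cv2.resize(b,(280,210)); k=np.zeros((390,800,3),np.uint8);k[:,:520]=o;k[:210,520:]=b; cv2.imwrite('pics/fin.png',k)
```

```text
top (0.041, 0.052) (926, array([484.8, 347.8]), array([193. , 110.7]), 11.44, np.float64(0.046))
top (0.096, 0.107) (844, array([481.5, 347.9]), array([100.5,  81.8]), 11.51, np.float64(0.1013))
top (0.126, 0.142) (182, array([481.8, 347.9]), array([78.2, 15.9]), 11.82, np.float64(0.1344))
slide (array([ 355.6, -292.5]), array([100.6,  80.5]), 2.52) (array([ 355.9, -292.7]), array([99.9, 81. ]), 2.93)
carton (array([696.4, 352.4]), array([133.6,  83.3]), 100.52) (array([695.8, 352.7]), array([131.7,  81.5]), 101.31)
dishes (array([733.2, 190.7]), array([88.3, 87.3]), 45.73) (array([733. , 191.1]), array([87.8, 87.8]), 50.42)
rack (array([ 744.6, -205.6]), array([188.8,  83.2]), 89.8) (array([ 744.1, -205.7]), array([188.5,  82.3]), 90.13)
yellow (array([292.7, 171.7]), array([102. ,  87.7]), 8.29) (array([292.3, 173.8]), array([102.2,  84.7]), 7.4)
stain (array([743.5,  24.5]), array([57. , 48.5]), 0.8) (array([743.7,  24.2]), array([56. , 48.6]), 177.21)
side (0.041, 0.052) (418, array([482.7, 339.4]), array([198.8, 113.5]), 6.47, np.float64(0.0482))
side (0.096, 0.107) (295, array([482.3, 346.4]), array([105.3,  91.2]), 9.09, np.float64(0.1038))
side (0.126, 0.142) (116, array([480.4, 347.3]), array([82.1, 22.4]), 13.28, np.float64(0.1354))
34.85
```

View pics/fin.png

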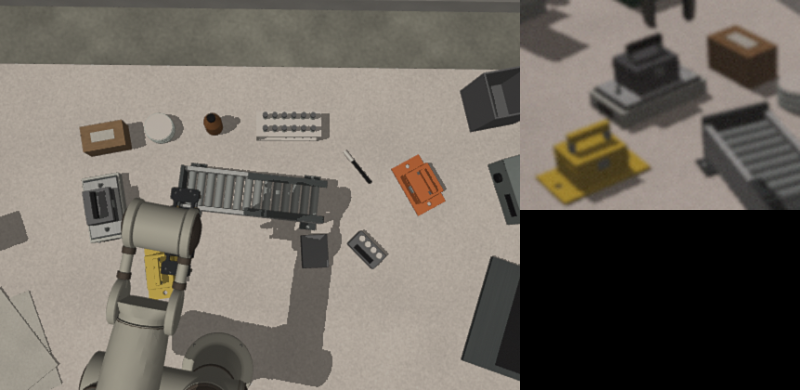

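The top picture shows the carrier seated on the dock at about (103,207) with the arm clear; the bystanders are unmoved. Plate top 0.046 and box top 0.101 match a flush fit.

```bash
python3 -c "
from h import *
workorder.hand_in(); print(sensors.current_time())"
```

```text
the job is handed in; nothing more can be done
the job is handed in; nothing more can be done
```

The carrier is seated flush on the docking base and the job is handed in, but I very likely broke one instruction: the push probably touched the handle before the carrier reached the stop.

**What I did:** I pushed the carrier to the stop, lifted it by the handle, lowered it over both pins, released it and moved the arm clear. The arm was clear at about 35 s of the 58 s allowed.

**Last checks:**
- **Seating:** the carrier touched down within 0.1 mm of the expected height. The top camera then put the plate top at 46 mm, the box top at 101 mm and the handle top at 134 mm, all matching a flush fit. The carrier is centred about 1 mm from the dock's centre and within about 0.5° of its angle.
- **Bystanders:** the slide box, carton, dishes, rack and bottle were unchanged within about 1 mm. I checked the counter and marker only by eye. The yellow look-alike read 2 mm different, but the arm partly hid it.

**What went wrong:**
- **Fingertips not at the TCP:** the real fingertips sit about 35.5 mm above the reported TCP. I noticed this only after the push, and a touch on the bare bench confirmed it.
- **Handle contact:** I aimed the push at the back of the box, 92 mm above the table. At that offset the tips were really near 127 mm, just above the box top. Where they made contact fits the end of the handle, so the push probably went through the handle. I could not undo that. The guard stopped the last slow stretch at the stop at about 5 N.
- **After that:** I corrected for the offset in the lift and the docking.

The side camera disagreed with the top camera by 2–3 mm in height and up to about 8 mm in plan on partly hidden surfaces, so I relied on the top camera.

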